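# Draw the sample tray out with the tray hook

### The arm

A 6-joint arm with a two-finger parallel gripper is mounted at the origin on a cart in front of the work surface, level with it; the furniture and walls round the work are solid. World frame = base frame: x ahead of the robot, y to its left, z up, the work surface at z = 0. Lengths are in mm, angles in rad, forces in N, time in s.
With the tool pointing down it reaches from about 300 to 775 mm from the base axis. Payload 14.6 kg.
Tool frame: the origin (TCP) lies midway between the tips of the shut fingers; the grasp point (between the pads) lies 19 mm behind it; y points along the fingers, z is the direction in which the jaws open and shut, and the axes are right-handed (so a half turn about y gives the same grasp; the last joint's range is limited). The gripper opens to 94 mm and grips with 3 to 60 N. Pads are 16 mm wide; open, the fingers measure 119 mm over their backs; the gripper's body (75 mm by 177 mm) begins 78 mm behind the grasp point.
Start: joints at [-1.374, 0.3, 1.521, -0, 1.321, -0.067], TCP at [143.406, -530.965, 205.446] pointing down, gripper open.
Joint ranges: [-3.03, 3.03], [-0.79, 2.21], [0.23, 2.52], [-1.04, 4.18], [0, 3.07], [-2.55, 2.55]. Speed limits (rad/s): [2.22, 2.22, 2.57, 3.14, 3.14, 3.14].

### API

Orientations are given as [roll, pitch, yaw] about the fixed x, y, z axes, in that order (R = Rz(yaw) Ry(pitch) Rx(roll)).
In Python, from cell import manip gives the robot as it stands.
- The arm moves only by the tool play_rows, never from a script. Its argument "series" is a list of rows, each a list of 3 entries, a list of its own where there are three numbers: the shift along the tool's x, y, z in m, then the turn about the tool's y in rad, then the closure, from 0 (fully open) to 1 (shut). In form: [[[dx, dy, dz], twist, grip], ...]. A call has 1 to 20 rows; each row is the pose to reach, as a shift and turn from the pose measured when the call began, along the tool's axes at that moment; what a row does not reach only later rows make up. A row lasts 1/10 s, in which the tool goes at most 50 mm and 8.59 degrees, less where a joint would pass 70% of its speed; a pose out of reach is approached as far as the arm can. A call with a gripper value outside its range is refused whole. The fingers move at their own pace and stop on an object; "squeeze" is the grip in N (left out, the last holds). Time passes only in rows, so rows that repeat a pose let the fingers close. It gives the time, the measured TCP pose, the force and the opening at its end, in the units of the state.
- manip.read_state(): the state, without advancing time (a new reading comes with each control period).
- manip.camera(name): name is "scene" or "top" or "wrist"; returns the picture (384x512x3 uint8, red, green, blue); there is no depth.
- manip.camera_params(name): a dict with "K" (3x3 intrinsics, pixels), "rvec" (rotation vector, rad) and "tvec" (3), from world to camera coordinates, as OpenCV has them. Camera axes: x right, y down, z forward; pixel columns grow to the right and rows downward; lengths in mm; the calibration is good to about 2 mm. A picture is of the moment at which its call begins: read the wrist's pose just before it. camera_params takes no time and is no camera call; for the wrist camera it gives the pose at the moment of the call.
- manip.sign_off(): hands the job in, once; it reports no verdict.
The state is a dict: "clock": time; "joints": joint angles; "qd": joint speeds; "effort": joint torques, N m; "eef_pos": TCP position; "eef_rot": TCP orientation; "wrist_force": force on the tool from outside, world axes, zero at the start; "moment": the same for the moment, N m; "finger_gap": finger opening in mm.
Only numpy, scipy, OpenCV 4.12 (cv2) and the standard library are available. Lean on these libraries where they do the work, as an engineer would, in place of code of your own. Each camera call takes 0.05 s, during which the arm holds its last target. There are 200 camera calls.

### The job

Take the tray hook from its rest and use it to draw the sample tray out of the low white drying chamber: drop the hook's prong through the pull ring in front of the tray (the ring swivels sideways and may be pointing anywhere, so feel for it) and pull gently until the tray is out at its stop, with both jars still standing in it. Pull only by the ring, not by reaching over the tray's front panel, and keep the gripper itself off the chamber and the tray. Leave the tray out, lay the hook back in its rest as you found it, and leave the things standing around alone.

Things in the scene. Friction and masses are not known exactly. Their poses are not given: they have to be found in the camera images.
- hook: tray hook: black handle 110 long (x) x 22 wide (y) x 24 high (z) with rounded edges; from its +x end an 8 mm round steel shank runs on along +x and bends down (-z) into an 8 mm round prong with a round end. Origin in the middle of the handle, on the shank's axis; the prong's axis stands at x = +120. About 180 g.
- hook_tip (a point): lowest point of the hook's prong (at x +120, z -34 from the handle's middle); axes as the hook's. The prong is 30 mm of free length below the shank.
- tool_rest: fixed tool rest: base 110 x 75 x 8 with two aluminium fork posts at x = -42 and +42 (12 thick, 42 wide) that take the hook's handle from above; fork cheeks 27 apart, flaring out above; 72 free between the posts. Origin under the base's middle; x along the lying handle, towards the prong. Fork floors at 58 height, cheek tops at about 81.
- rest_seat (a point): point in the tool rest, 70 mm above the bench, where the middle of the handle sits when the hook lies in the forks (the handle may sit up to 6 mm along x from it); axes as the rest's.
- chamber: fixed white drying chamber, 200 deep (x) x 196 wide (y) x 128 high, open only at its front mouth. Origin on the bench under the middle of the mouth; x points inwards, z up. Mouth: clear width 180, from 10 height to the roof's underside at 120.
- tray (a joint): how far the tray has slid out of the chamber (m): 0 fully in, 0.125 at its stop; it slides straight out along the chamber's -x, with about 3.5 N of friction, and stays where it is left.
- tray_pivot (a point): middle of the pull ring's upright pivot pin, 45 mm above the bench, 8 mm in front of the panel; axes as the chamber's, moves with the tray. The level steel ring (6 mm bar, 34 clear inside, 46 outside; centre 45 from the pin, on a short arm) swivels about the pin up to 1.1 rad either side of straight out (-x) and stays where left; it cannot rise or drop. Its angle is not reported.
- tray_panel (a point): middle of the outer face of the tray's front panel, 45 mm above the bench; axes as the chamber's, moves with the tray. Panel 168 wide, 4 thick, from 16 to 62 mm above the bench; the tray behind it is 100 deep and 150 wide. Fully in, the panel is 80 mm inside the mouth and the pin 72 mm. The space under the ring is free down to 10 mm above the bench.
- jar_a: brown jar with white cap, 36 diameter, 79 high, standing loose on the tray floor (15.5 mm above the bench) on the +y side; origin under its middle
- jar_b: same jar, on the -y side of the tray; origin under its middle
- beaker: empty glass beaker, 84 diameter, 102 high, a bystander; origin under its middle
- petri_dish: glass petri dish, 88 diameter, 26 high, a bystander; origin under its middle
- spare_jar: brown jar with a pale cap, dark red on top, standing on the bench, 36 diameter, 79 high, a bystander; origin under its middle

How it is judged (in metres and radians):
On the way, in this order (a step that is already met when the one before it is completed fails the run):
1. the hook is lifted out of its rest (distance between hook and rest_seat above 0.06 m), for 0.1 s.
2. the tray is drawn at least 45 mm out with the prong reaching below ring height in front of the panel (value of joint tray above 0.045 m and x of hook_tip in the frame of tray_pivot between -0.075 and -0.012 m and z of hook_tip in the frame of tray_pivot between -0.04 and -0.004 m and y of hook_tip in the frame of tray_pivot between -0.06 and 0.06 m), for 0.1 s.
3. the tray is out at its stop (within 12 mm) (value of joint tray above 0.113 m), for 0.2 s.
At the end, for the whole second after the job is handed in: The tray is out at its stop (within 12 mm), both jars stand upright in it at rest; the hook lies released and at rest in its rest, prong down and pointing the way it did at first (within 15 mm of the seat point and about 7 degrees); the bystanders have moved less than 30 mm (value of joint tray above 0.113 m and distance between hook and rest_seat below 0.015 m and angle between the x axis of hook and the x axis of rest_seat, either way round below 0.12 rad and angle between each of hook, jar_a, jar_b's own z axis and vertical below 0.15 rad and x of hook_tip in the frame of rest_seat above 0.07 m and linear speed of each of hook, jar_a, jar_b below 0.02 m/s and x of jar_a in the frame of tray_pivot between 0 and 0.11 m and height (world z) of jar_a between 0.008 and 0.03 m and x of jar_b in the frame of tray_pivot between 0 and 0.11 m and height (world z) of jar_b between 0.008 and 0.03 m and distance of each of beaker, petri_dish, spare_jar from where it was at the start of the episode below 0.03 m); the robot touches nothing.
It fails at once if the prong reaches over the tray's front panel into the tray (x of hook_tip in the frame of tray_pivot between 0.01 and 0.11 m and y of hook_tip in the frame of tray_pivot between -0.085 and 0.085 m and z of hook_tip in the frame of tray_pivot below 0.012 m).
It fails at once if the gripper or the arm touches the chamber or its tray with more than 8 N (contact force between any of the fingers, the arm and chamber above 8 N).
It fails at once if a jar tips (angle between any of jar_a, jar_b's own z axis and vertical above 0.5 rad).
It fails at once if a bystander is knocked over (angle between any of beaker, petri_dish, spare_jar's own z axis and vertical above 0.5 rad).
It also fails if it takes over 72 s, if anything falls off the work surface, if the arm or the gripper's body presses on something with over 40 N, if the wrist force passes 120 N, or if a joint passes its speed limit or range.

## Working session

There is one attempt and no reset: what is moved stays moved. The work goes in short steps, Python scripts to look and compute and a tool call to move; the robot and the scene stay as the last step left them, time stands still between calls to the robot, and variables do not carry over. Pictures are saved under pics/ and viewed, about 8 in all and at most 12, crops included, and the job is handed in when it is done.

Besides the shell and the picture viewer there is one more tool, called as name([rows], argument=value, ...), one row to a line, values as JSON. play_rows: Moves the arm, as the interface text tells. Its arguments: {"type":"object","properties":{"series":{"type":"array","items":{"type":"array"}},"squeeze":{"type":"number"}},"required":["series"]}

```bash
mkdir -p pics; ls; python3 - <<'E'
from cell import manip
import cv2
print(manip.read_state())
for n in ("scene","top"):
    cv2.imwrite(f"pics/{n}0.png",manip.camera(n)[:,:,::-1])
    print(n,manip.camera_params(n))
E
```

```text
pics
{'clock': 0.0, 'joints': array([-1.37357726e+00,  3.00475168e-01,  1.52160052e+00, -1.27472123e-05,
        1.32071892e+00, -6.65657981e-02]), 'qd': array([-1.52224569e-04,  8.37087234e-05, -9.51883472e-04, -1.31340971e-03,
        1.84895905e-03,  2.69747473e-04]), 'effort': array([-5.47925611e-04, -5.31816208e+01, -3.52740633e+01,  7.08180713e-02,
        2.44169187e-02, -1.19804149e-04]), 'eef_pos': array([ 143.36274583, -530.70027279,  204.87588631]), 'eef_rot': array([-1.57199644e+00,  6.76304713e-05, -2.87780466e+00]), 'wrist_force': array([0.45200957, 0.93768503, 0.13960063]), 'moment': array([ 0.01772014, -0.01393469, -0.00898528]), 'finger_gap': 94.18780770753136}
scene {'K': array([[374.30579285,   0.        , 252.62809526],
       [  0.        , 374.30579285, 192.08696893],
       [  0.        ,   0.        ,   1.        ]]), 'rvec': array([ 0.55539341,  2.90420852, -0.76501093]), 'tvec': array([ 541.54829425, -126.70534313, 1242.92482321])}
top {'K': array([[417.72790636,   0.        , 253.72451716],
       [  0.        , 417.72790636, 189.75639719],
       [  0.        ,   0.        ,   1.        ]]), 'rvec': array([ 2.21159479, -2.15997572,  0.05817202]), 'tvec': array([8.37626543e-01, 5.91587815e+02, 1.11538385e+03])}
```

View pics/scene0.png

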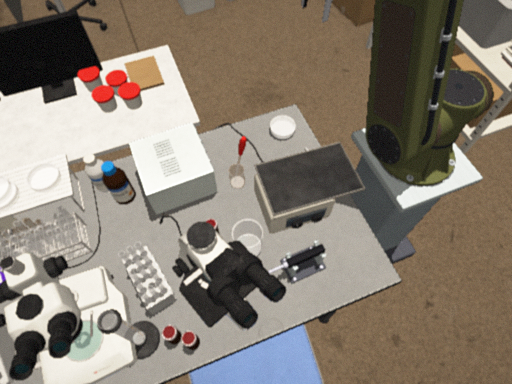

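View pics/top0.png

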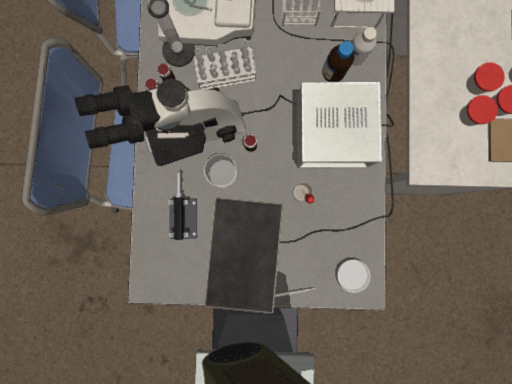

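```bash
cat > h.py <<'E'
import numpy as np, cv2
from cell import manip
def cam(n):
    p=manip.camera_params(n); R=cv2.Rodrigues(p["rvec"])[0]; return p["K"],R,p["tvec"]
def ray(n,u,v,z,c=None):
    K,R,t=c or cam(n); d=R.T@np.linalg.solve(K,[u,v,1.]); o=-R.T@t
    return (o+d*(z-o[2])/d[2]).round(1)
def proj(n,P,c=None):
    K,R,t=c or cam(n); q=K@(R@np.asarray(P,float)+t); return (q[:2]/q[2]).round(1)
E
python3 - <<'E'
from h import *
for n in("scene","top"):
    K,R,t=cam(n); print(n,(-R.T@t).round())
a=cv2.imread("pics/top0.png"); 
A=cv2.resize(a[60:230,270:400],None,fx=3.4,fy=3.4,interpolation=2)
B=cv2.resize(a[150:260,140:260],None,fx=3.0,fy=3.0,interpolation=2)
c=np.zeros((600,802,3),np.uint8); c[:A.shape[0],:A.shape[1]]=A
c[:330,442:802]=B
s=cv2.imread("pics/scene0.png")[110:230,120:260]
S=cv2.resize(s,(300,257)); c[335:592,450:750]=S
cv2.imwrite("pics/crop0.png",c[:,:800])
E
```

```text
scene [ 761.  475. 1025.]
top [ 522.    4. 1150.]
```

View pics/crop0.png

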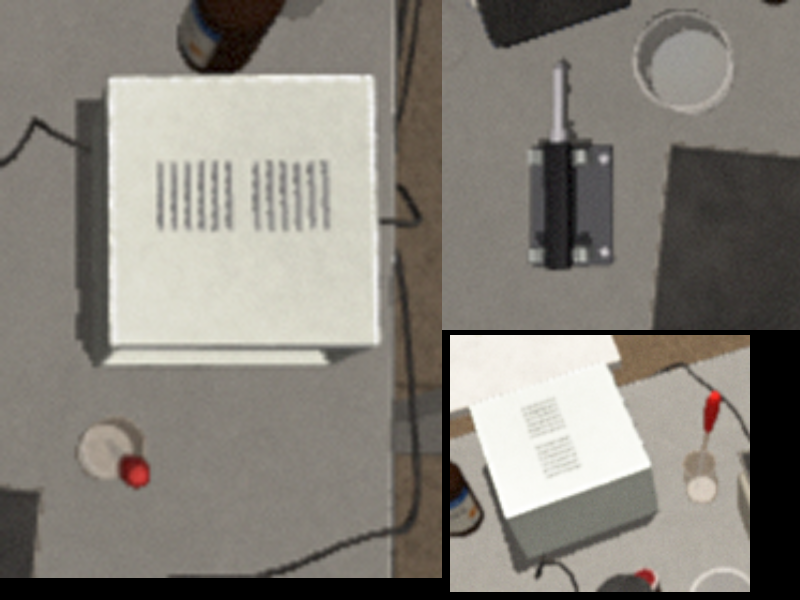

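```bash
python3 - <<'E'
from h import *
T=cam("top");S=cam("scene")
f=lambda x,y:(x/3.4+270,y/3.4+60)
for p in [(109,77),(375,77),(379,345),(110,347)]: print("roof",ray("top",*f(*p),128,T))
g=lambda x,y:((x-442)/3+140,y/3+150)
for nm,p,z in [("hl",(544,205),80),("hr",(576,205),80),("hback",(559,268),80),("hfront",(560,142),80),("tip",(561,60),72),("base bl",(529,264),8),("base br",(613,264),8),("base tl",(529,147),8),("base tr",(613,147),8)]: print(nm,ray("top",*g(*p),z,T))
def tri(p,q):
    P=[c[0]@np.c_[c[1],c[2]] for c in (T,S)]
    X=cv2.triangulatePoints(P[0],P[1],np.array(p,float).reshape(2,1),np.array(q,float).reshape(2,1));X=X[:3]/X[3];return X.ravel().round()
print("red top",tri(f(137,472),(120+(713-450)/2.143,110+(397-335)/2.143)))
print("red disc base",ray("top",*f(108,450),30,T),ray("top",*f(108,450),0,T),ray("scene",120+(701-450)/2.143,110+(489-335)/2.143,0,S))
print("beaker",ray("top",*g(682,62),102,T),"petri",ray("top",353,275,26,T))
print("spare?",ray("top",250,142,79,T))
# scene roof corners: check
for z in(128,):
  for p in[(473,405),(505,516),(650,466),(612,365)]: print("sroof",ray("scene",120+(p[0]-450)/2.143,110+(p[1]-335)/2.143,z,S))
print("darkbox top",[ray("top",*p,110,T) for p in[(215,198),(281,203),(274,311),(207,305)]])
E
```

```text
roof [ 854.4 -100.1  128. ]
roof [ 858.5 -294.2  128. ]
roof [ 661.5 -298.1  128. ]
roof [ 655.6 -104.1  128. ]
hl [509.6 216.4  80. ]
hr [510.2 189.1  80. ]
hback [456.5 201.8  80. ]
hfront [563.7 204.7  80. ]
tip [635.  207.8  72. ]
base bl [455.  242.4   8. ]
base br [456.9 166.1   8. ]
base tl [561.3 246.3   8. ]
base tr [563.1 169.6   8. ]
red top [ 563. -114.  216.]
red disc base [ 586.7 -114.3   30. ] [ 588.5 -117.5    0. ] [ 588.5 -119.     0. ]
beaker [632.5 100.2 102. ] petri [ 370.2 -254.4   26. ]
spare? [711.2  26.8  79. ]
sroof [ 857.2 -290.4  128. ]
sroof [ 857.5 -100.3  128. ]
sroof [ 660.5 -103.3  128. ]
sroof [ 656.3 -286.4  128. ]
darkbox top [array([562.9, 110. , 110. ]), array([554.3, -54.7, 110. ]), array([289.5, -42.8, 110. ]), array([299.8, 121.8, 110. ])]
```

```bash
cat >> h.py <<'E'
def go(x,y,z,yaw,s=None):
    "shift (m, tool axes) and twist for a world target TCP"
    s=s or manip.read_state(); r=s["eef_rot"]
    R=cv2.Rodrigues(np.array([0,0,r[2]]))[0]@cv2.Rodrigues(np.array([0,r[1],0]))[0]@cv2.Rodrigues(np.array([r[0],0,0]))[0]
    d=R.T@(np.array([x,y,z])-s["eef_pos"])/1000
    tw=-((yaw-r[2]+np.pi)%(2*np.pi)-np.pi)
    return d.round(4).tolist(),round(tw,3)
E
python3 - <<'E'
from h import *
print(go(430,-260,290,-3.107),go(500,203,290,-3.107))
E
```

```text
([-0.3473, -0.0848, -0.1867], np.float64(0.229)) ([-0.5356, -0.0844, -0.6155], np.float64(0.229))
```

play_rows([
  [[-0.05,-0.02,-0.03],0.05,0],
  [[-0.09,-0.04,-0.05],0.1,0],
  [[-0.13,-0.06,-0.07],0.15,0],
  [[-0.17,-0.08,-0.09],0.2,0],
  [[-0.21,-0.085,-0.11],0.229,0],
  [[-0.25,-0.085,-0.13],0.229,0],
  [[-0.29,-0.085,-0.155],0.229,0],
  [[-0.33,-0.085,-0.18],0.229,0],
  [[-0.36,-0.085,-0.21],0.229,0],
  [[-0.38,-0.085,-0.25],0.229,0],
  [[-0.4,-0.085,-0.29],0.229,0],
  [[-0.42,-0.085,-0.33],0.229,0],
  [[-0.44,-0.085,-0.38],0.229,0],
  [[-0.46,-0.085,-0.43],0.229,0],
  [[-0.48,-0.085,-0.48],0.229,0],
  [[-0.5,-0.085,-0.53],0.229,0],
  [[-0.52,-0.085,-0.58],0.229,0],
  [[-0.535,-0.085,-0.61],0.229,0],
  [[-0.536,-0.085,-0.6155],0.229,0],
  [[-0.536,-0.085,-0.6155],0.229,0],
])

```text
clock: 2.1
eef_pos: [500.0, 204.1, 289.9]
eef_rot: [-1.571, -0.001, -3.104]
wrist_force: [-0.2, 0.1, -0.3]
finger_gap: 94.1
```

```bash
python3 - <<'E'
from h import *
s=manip.read_state();print(s["eef_pos"],s["eef_rot"],s["joints"],s["wrist_force"],s["clock"])
p=manip.camera_params("wrist")
a=manip.camera("wrist");cv2.imwrite("pics/w1.png",a[:,:,::-1])
K,R,t=cam("wrist");np.savez("w1.npz",K=K,R=R,t=t)
print(-R.T@t, R[2])
for P in [(510,203,80),(456,202,80),(564,205,80),(635,207,72)]: print(proj("wrist",P))
E
```

```text
[500.01180324 204.1318895  289.90110552] [-1.57137734e+00 -1.46732022e-03 -3.10448637e+00] [3.19295926e-01 2.28052901e-01 1.41676188e+00 9.69186593e-04
 1.49802540e+00 1.85291533e+00] [-0.17748027  0.1162244  -0.25857422] 2.1
[581.27854348 206.32862986 469.52498082] [-0.27924299 -0.00923354 -0.96017608]
[255.2 157.2]
[254.5 198.2]
[255.2 113. ]
[255.6  50.2]
```

View pics/w1.png

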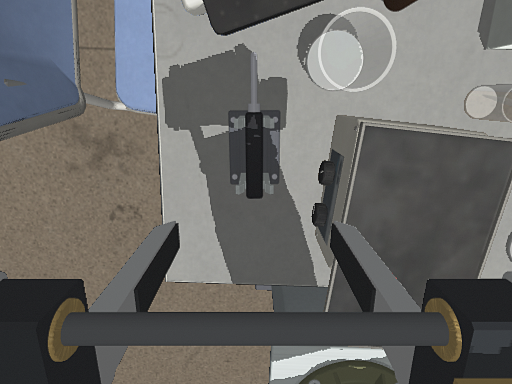

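```bash
python3 - <<'E'
from h import *
T=cam("top");W=cam("wrist")
P=[c[0]@np.c_[c[1],c[2]] for c in (T,W)]
X=cv2.triangulatePoints(P[0],P[1],np.array([[215.],[198]]),np.array([[361.],[122]]));print((X[:3]/X[3]).ravel())
for p in [(254,111),(254,198),(245,160),(263,160)]: print(ray("wrist",*p,80))
print(go(498,203,120,-3.107),go(498,203,51,-3.107))
E
```

```text
[561.57163977 104.29019574 164.15762159]
[566.3 206.5  80. ]
[456.2 202.7  80. ]
[506.  215.7  80. ]
[506.8 193.1  80. ]
([0.002, 0.1702, -0.0001], np.float64(0.001)) ([0.0019, 0.2392, -0.0001], np.float64(0.001))
```

play_rows([
  [[0.002,0.04,0.001],0,0],
  [[0.002,0.08,0.001],0,0],
  [[0.002,0.12,0.001],0,0],
  [[0.002,0.15,0.001],0,0],
  [[0.002,0.165,0.001],0,0],
  [[0.002,0.18,0.001],0,0],
  [[0.002,0.195,0.001],0,0],
  [[0.002,0.21,0.001],0,0],
  [[0.002,0.225,0.001],0,0],
  [[0.002,0.235,0.001],0,0],
  [[0.002,0.239,0.001],0,0],
  [[0.002,0.239,0.001],0,0],
])

```text
clock: 3.35
eef_pos: [498.0, 201.3, 51.2]
eef_rot: [-1.571, -0.001, -3.107]
wrist_force: [-0.3, -0.1, -0.7]
finger_gap: 94.1
```

play_rows([
  [[0,0,-0.003],0,0],
  [[0,0,-0.003],0,0.5],
  [[0,0,-0.003],0,0.9],
  [[0,0,-0.003],0,0.9],
  [[0,0,-0.003],0,0.9],
  [[0,0,-0.003],0,0.9],
  [[0,0,-0.003],0,0.9],
  [[0,0,-0.003],0,0.9],
], squeeze=40)

```text
clock: 4.15
eef_pos: [497.9, 204.3, 51.2]
eef_rot: [-1.571, -0.001, -3.107]
wrist_force: [-0.2, 0.5, -0.6]
finger_gap: 41.3
```

play_rows([
  [[0,0,0],0,1],
  [[0,0,0],0,1],
  [[0,0,0],0,1],
  [[0,0,0],0,1],
  [[0,0,0],0,1],
  [[0,0,0],0,1],
])

```text
clock: 4.75
eef_pos: [497.9, 204.3, 51.2]
eef_rot: [-1.571, -0.001, -3.107]
wrist_force: [0.4, -0.0, -0.3]
finger_gap: 21.8
```

play_rows([
  [[0,-0.01,0],0,1],
  [[0,-0.03,0],0,1],
  [[0,-0.06,0],0,1],
  [[0,-0.09,0],0,1],
  [[0.01,-0.12,0],0,1],
  [[0.03,-0.15,0],0,1],
  [[0.05,-0.19,0],0,1],
  [[0.07,-0.22,0],0,1],
  [[0.085,-0.24,0],0,1],
  [[0.1,-0.25,0.02],0,1],
  [[0.1,-0.25,0.06],0,1],
  [[0.1,-0.25,0.1],0,1],
  [[0.1,-0.25,0.14],0,1],
  [[0.1,-0.25,0.18],0,1],
  [[0.1,-0.25,0.22],0,1],
  [[0.1,-0.25,0.26],0,1],
  [[0.1,-0.25,0.3],0,1],
  [[0.1,-0.25,0.34],0,1],
  [[0.1,-0.25,0.36],0,1],
  [[0.1,-0.25,0.36],0,1],
])

```text
clock: 6.75
eef_pos: [410.3, -160.9, 301.3]
eef_rot: [-1.571, -0.002, -3.11]
wrist_force: [0.4, 0.9, -1.3]
finger_gap: 21.6
```

```bash
python3 - <<'E'
from h import *
s=manip.read_state();print(s["eef_pos"],s["eef_rot"],s["joints"],s["wrist_force"],s["finger_gap"])
x0,y0=400,-275
for P in[(400,-260,290,-2.74),(420,-275,150,-2.74),(420,-275,70,-2.74)]: print(go(*P))
E
```

```text
[ 410.33171574 -160.90562195  301.34541517] [-1.57110540e+00 -1.80468034e-03 -3.10981476e+00] [-4.56490389e-01 -8.52333396e-03  1.65226342e+00 -5.75074073e-04
  1.49959136e+00  1.08256974e+00] [ 0.38245354  0.88582428 -1.30306876] 21.647339582653544
([0.0135, 0.0113, 0.0987], np.float64(-0.37))
([-0.0063, 0.1513, 0.1144], np.float64(-0.37))
([-0.0065, 0.2313, 0.1144], np.float64(-0.37))
```

```bash
cat >> h.py <<'E'
PIN=np.array([730.5,-199.5]); CY=0.02; L=132.5
def prong(px,py,tipz,phi,out=0,s=None):
    "row for the prong's axis at (px,py) from the pin (chamber axes), tray drawn by out"
    c,q=np.cos(CY),np.sin(CY); px-=out
    P=PIN+np.array([c*px-q*py,q*px+c*py])-L*np.array([np.cos(phi),np.sin(phi)])
    d,t=go(P[0],P[1],tipz+15,phi-np.pi,s); return [[round(v,3) for v in d],round(float(t),3),1],P.round(0).tolist()
E
python3 - <<'E'
from h import *
print(prong(-100,-70,280,.02));print(prong(-100,-70,30,.02))
E
```

```text
([[-0.086, 0.006, 0.116], 0.012, 1], [499.0, -274.0])
([[-0.086, 0.256, 0.116], 0.012, 1], [499.0, -274.0])
```

play_rows([
  [[-0.02,0.006,0.03],0,1],
  [[-0.04,0.006,0.06],0,1],
  [[-0.06,0.006,0.09],0.01,1],
  [[-0.08,0.006,0.112],0.012,1],
  [[-0.086,0.02,0.116],0.012,1],
  [[-0.086,0.05,0.116],0.012,1],
  [[-0.086,0.09,0.116],0.012,1],
  [[-0.086,0.13,0.116],0.012,1],
  [[-0.086,0.17,0.116],0.012,1],
  [[-0.086,0.2,0.116],0.012,1],
  [[-0.086,0.225,0.116],0.012,1],
  [[-0.086,0.242,0.116],0.012,1],
  [[-0.086,0.252,0.116],0.012,1],
  [[-0.086,0.256,0.116],0.012,1],
  [[-0.086,0.256,0.116],0.012,1],
])

```text
clock: 8.25
eef_pos: [499.6, -273.6, 45.4]
eef_rot: [-1.571, -0.002, -3.121]
wrist_force: [-0.3, 0.1, -1.5]
finger_gap: 22.0
```

```bash
python3 - <<'E'
from h import *
s=manip.read_state();print(s["eef_pos"],s["eef_rot"],s["wrist_force"],s["clock"])
t=manip.camera("top")[:,:,::-1];w=manip.camera("wrist")[:,:,::-1]
cv2.imwrite("pics/t2raw.png",t);cv2.imwrite("pics/w2raw.png",w)
a=cv2.resize(t[140:240,280:400],None,fx=3.3,fy=3.3,interpolation=2); b=cv2.resize(w,(400,300))
c=np.zeros((600,800,3),np.uint8);c[:330,:396]=a;c[:300,400:]=b
sc=manip.camera("scene")[:,:,::-1]; c[300:600,400:]=cv2.resize(sc,(400,300))
cv2.imwrite("pics/v2.png",c)
e=s["eef_pos"];f=-np.array([np.cos(s["eef_rot"][2]),np.sin(s["eef_rot"][2])])
P=e[:2]+L*f; print("prong exp",P)
for z in (30+34+4,): print(proj("top",[*(P+4*f),e[2]+19+0]),proj("wrist",[*(P+4*f),e[2]+19]), proj("wrist",[*P,e[2]-15]))
E
```

```text
[ 499.5735284  -273.56268771   45.35758076] [-1.57114743e+00 -1.78705809e-03 -3.12136255e+00] [-0.29960881  0.12271567 -1.51131062] 8.25
prong exp [ 632.04641604 -270.88238146]
[363.6 174.1] [254.4 -30.8] [254.4   1.9]
```

View pics/v2.png

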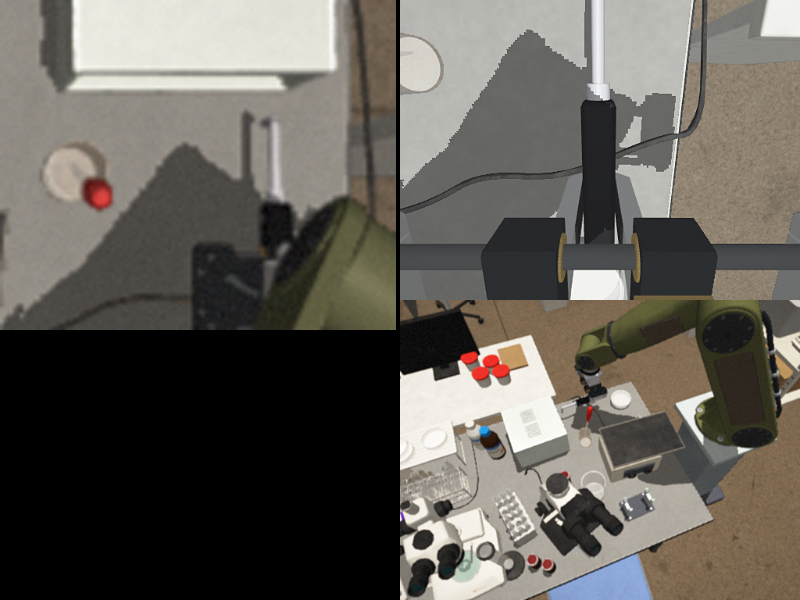

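```bash
python3 - <<'E'
from h import *
t=cv2.imread("pics/t2raw.png").mean(2); t0=cv2.imread("pics/top0.png").mean(2)
print("now",t[170:184,362:366].mean(1).round()); print("rest",t0[162:176,178:182].mean(1).round())
print("side now",t[188,356:372].round())
w=cv2.imread("pics/w2raw.png").mean(2);print("w handle",w[112:136,255].round())
s=manip.read_state();e=s["eef_pos"]
print(proj("wrist",[e[0]+67.5,e[1]+1,e[2]+29]),proj("top",[510.5+124,207.5,70]), ray("top",363.5,175.5,64))
E
```

```text
now [142. 142. 141. 139. 137. 141. 136. 156. 166. 168. 169. 167. 170. 169.]
rest [127. 125. 127. 126. 127. 126. 125. 116.  94.  95. 104. 123. 129. 126.]
side now [129. 140. 141. 141. 142. 117. 155. 199. 174. 147. 145. 140. 140. 142.
 140. 139.]
w handle [241. 241. 240. 240. 241. 241. 241. 241. 243. 246. 138. 147. 151. 151.
 133. 143. 144.  12.  28.  32.  32.  33.  33.  36.]
[256.5 128.2] [179.9 170.3] [ 632.5 -270.6   64. ]
```

```bash
sed -i 's/L=132.5/L=130.0/' h.py; python3 - <<'E'
from h import *
for x in(-90,-60,-35): print(prong(x,-70,30,.02))
for k in np.linspace(.1,1,10): print(prong(-35,-70+82*k,30,.02+.63*k))
E
```

```text
([[-0.012, 0.001, -0.0], -0.0, 1], [512.0, -274.0])
([[-0.042, 0.001, -0.0], -0.0, 1], [542.0, -273.0])
([[-0.067, 0.001, -0.0], -0.0, 1], [567.0, -273.0])
([[-0.067, 0.001, -0.0], -0.063, 1], [567.0, -273.0])
([[-0.068, 0.001, -0.0], -0.126, 1], [568.0, -273.0])
([[-0.069, 0.001, -0.0], -0.189, 1], [569.0, -273.0])
([[-0.071, 0.001, -0.0], -0.252, 1], [571.0, -272.0])
([[-0.073, 0.001, -0.001], -0.315, 1], [573.0, -272.0])
([[-0.076, 0.001, -0.001], -0.378, 1], [576.0, -271.0])
([[-0.08, 0.001, -0.002], -0.441, 1], [579.0, -271.0])
([[-0.083, 0.001, -0.003], -0.504, 1], [583.0, -270.0])
([[-0.087, 0.001, -0.004], -0.567, 1], [587.0, -268.0])
([[-0.092, 0.001, -0.005], -0.63, 1], [592.0, -267.0])
```

play_rows([
  [[-0.01,0.001,0],0,1],
  [[-0.02,0.001,0],0,1],
  [[-0.03,0.001,0],0,1],
  [[-0.04,0.001,0],0,1],
  [[-0.05,0.001,0],0,1],
  [[-0.06,0.001,0],0,1],
  [[-0.067,0.001,0],0,1],
  [[-0.067,0.001,0],0,1],
  [[-0.067,0.001,0],0,1],
])

```text
clock: 9.3
eef_pos: [566.8, -272.8, 44.9]
eef_rot: [-1.57, -0.001, -3.122]
wrist_force: [-0.2, 1.0, -1.5]
finger_gap: 21.8
```

play_rows([
  [[0,0,0],-0.03,1],
  [[0,0,0],-0.06,1],
  [[-0.0005,0,0],-0.09,1],
  [[-0.001,0,0],-0.12,1],
  [[-0.002,0,0],-0.16,1],
  [[-0.0025,0,0],-0.2,1],
  [[-0.004,0,0],-0.25,1],
  [[-0.005,0,-0.001],-0.29,1],
  [[-0.006,0,-0.001],-0.32,1],
])

```text
clock: 10.2
eef_pos: [571.8, -273.6, 45.1]
eef_rot: [-1.569, -0.002, -2.802]
wrist_force: [-5.3, -12.1, -1.0]
finger_gap: 24.9
```

play_rows([
  [[-0.001,0,0],-0.03,1],
  [[-0.002,0,0],-0.06,1],
  [[-0.004,0,0.001],-0.09,1],
  [[-0.006,0,0.001],-0.12,1],
  [[-0.008,0,0.001],-0.16,1],
  [[-0.01,0,0.001],-0.19,1],
  [[-0.012,0,0.001],-0.22,1],
  [[-0.014,0,0.001],-0.25,1],
  [[-0.016,0,0.001],-0.27,1],
  [[-0.016,0,0.001],-0.27,1],
])

```text
clock: 11.2
eef_pos: [587.5, -269.3, 45.3]
eef_rot: [-1.569, -0.002, -2.532]
wrist_force: [1.4, 0.3, -1.5]
finger_gap: 22.3
```

```bash
cat >> h.py <<'E'
def where(s=None):
    s=s or manip.read_state(); a=s["eef_rot"][2]; P=s["eef_pos"][:2]-L*np.array([np.cos(a),np.sin(a)])
    c,q=np.cos(CY),np.sin(CY); d=P-PIN; return (np.array([c*d[0]+q*d[1],-q*d[0]+c*d[1]])).round(1),(s["eef_pos"][2]-15).round(1),round(a+np.pi,3)
E
python3 - <<'E'
from h import *
print(where(),manip.read_state()["wrist_force"],manip.read_state()["moment"])
print(prong(-35,12,30,.65)); print(prong(-35,12,62,.65)); print(prong(-23,38.8,62,.65));print(prong(-23,38.8,30,.65))
E
```

```text
(array([-36.3,   5.3]), np.float64(30.3), np.float64(0.61)) [ 1.42870198  0.32326047 -1.49448974] [-0.24687879 -0.33634344 -0.27899737]
([[-0.005, 0.0, 0.0], -0.04, 1], [592.0, -267.0])
([[-0.005, -0.032, 0.001], -0.04, 1], [592.0, -267.0])
([[-0.03, -0.032, -0.015], -0.04, 1], [603.0, -240.0])
([[-0.03, 0.0, -0.015], -0.04, 1], [603.0, -240.0])
```

```bash
python3 - <<'E'
from h import *
w=manip.camera("wrist")[:,:,::-1];t=manip.camera("top")[:,:,::-1]
c=np.zeros((400,800,3),np.uint8);c[:375,:400]=cv2.resize(w[0:240,128:384],(400,375));c[:330,400:796]=cv2.resize(t[140:240,280:400],None,fx=3.3,fy=3.3,interpolation=2)
cv2.imwrite("pics/v3.png",c)
a=[cv2.imread("pics/w2raw.png")[0:300,128:384],w[0:300,128:384]]
g=[cv2.cvtColor(x,6) for x in a]
for i in g:
    for v in (30,80,140,200):
        r=i[v]; d=np.where(r[90:170]<60)[0]; b=np.where(r[90:170]>215)[0]; print(v,"dark",(d.min()+218,d.max()+218) if len(d) else None,"bright",(b.min()+218,b.max()+218) if len(b) else None)
E
```

```text
30 dark None bright (np.int64(248), np.int64(258))
80 dark None bright (np.int64(248), np.int64(259))
140 dark (np.int64(232), np.int64(276)) bright None
200 dark (np.int64(233), np.int64(275)) bright None
30 dark None bright None
80 dark None bright None
140 dark (np.int64(243), np.int64(287)) bright None
200 dark (np.int64(238), np.int64(280)) bright None
```

View pics/v3.png

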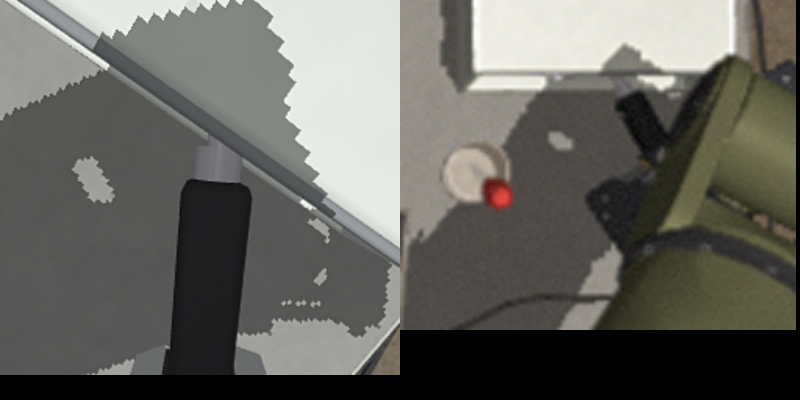

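play_rows([
  [[0,0,0],0,1],
  [[0,0,0],0,1],
  [[0,-0.008,0],0,1],
  [[0,-0.016,0],0,1],
  [[0,-0.024,0],0,1],
  [[0,-0.032,0],0,1],
  [[0,-0.032,0],0,1],
], squeeze=60)

```text
clock: 12.0
eef_pos: [587.8, -269.3, 78.9]
eef_rot: [-1.568, -0.001, -2.532]
wrist_force: [0.2, -0.4, -1.1]
finger_gap: 21.8
```

```bash
cat >> h.py <<'E'
def align():
    "angle of the handle in the gripper (about world z) from the wrist picture"
    g=cv2.cvtColor(manip.camera("wrist"),cv2.COLOR_RGB2GRAY); s=manip.read_state();e=s["eef_pos"];a=s["eef_rot"][2]
    f=-np.array([np.cos(a),np.sin(a)]);n=np.array([-f[1],f[0]]);o=[]
    for v in range(145,215,5):
        m=(g[v]<60).astype(np.uint8); k,l,st,_=cv2.connectedComponentsWithStats(m[None,200:320],connectivity=4)
        if k<2: continue
        j=1+st[1:,4].argmax(); 
        p=ray("wrist",200+st[j,0]+(st[j,2]-1)/2,v,e[2]+30)[:2]-e[:2]; o.append([p@f,p@n,st[j,2]])
    o=np.array(o); k=np.polyfit(o[:,0],o[:,1],1); return k.round(3), o[[0,-1]].round(1).tolist(), s["wrist_force"].round(1), s["moment"].round(2),s["finger_gap"]
E
python3 - <<'E'
from h import *
print(where(),align())
E
```

```text
(array([-36. ,   5.3]), np.float64(63.9), np.float64(0.609)) (array([-0.034,  1.091]), [[60.2, -0.9, 45.0], [27.3, 0.2, 42.0]], array([ 0.2,  1. , -2.2]), array([-0.05,  0.04,  0.  ]), 21.75650266104238)
```

```bash
cat > ed.py <<'E'
s=open("h.py").read()
s=s.replace("L=130.0","L=130.0; TILT=-0.034").replace("phi-np.pi,s)","phi-TILT-np.pi,s)").replace("a=s[\"eef_rot\"][2]; P=s","a=s[\"eef_rot\"][2]+TILT; P=s")
open("h.py","w").write(s)
E
python3 ed.py; python3 - <<'E'
from h import *
print(where())
for p in [(-35,-14,64,.56),(-35,-14,30,.56),(-35,-5,30,.59),(-35,0,30,.61),(-35,6,30,.63),(-35,12,30,.65)]: print(prong(*p))
E
```

```text
(array([-33.8,   1.8]), np.float64(63.0), np.float64(0.575))
([[0.01, -0.001, 0.011], 0.015, 1], [586.0, -283.0])
([[0.01, 0.033, 0.01], 0.015, 1], [586.0, -283.0])
([[0.005, 0.033, 0.007], -0.015, 1], [588.0, -278.0])
([[0.002, 0.033, 0.005], -0.035, 1], [589.0, -275.0])
([[-0.001, 0.033, 0.003], -0.055, 1], [590.0, -271.0])
([[-0.005, 0.033, 0.001], -0.075, 1], [592.0, -267.0])
```

play_rows([
  [[0.005,0,0.005],0.01,1],
  [[0.01,0,0.011],0.015,1],
  [[0.01,0,0.011],0.015,1],
  [[0.01,0.01,0.011],0.015,1],
  [[0.01,0.02,0.01],0.015,1],
  [[0.01,0.028,0.01],0.015,1],
  [[0.01,0.033,0.01],0.015,1],
  [[0.01,0.033,0.01],0.015,1],
])

```text
clock: 12.85
eef_pos: [584.7, -282.8, 43.9]
eef_rot: [-1.57, -0.003, -2.547]
wrist_force: [-0.1, 0.8, -1.8]
finger_gap: 21.9
```

play_rows([
  [[-0.001,0,-0.001],-0.01,1],
  [[-0.003,0,-0.002],-0.02,1],
  [[-0.005,0,-0.003],-0.03,1],
])

```text
clock: 13.15
eef_pos: [587.4, -277.4, 44.3]
eef_rot: [-1.569, -0.002, -2.516]
wrist_force: [-0.2, -0.3, -2.0]
finger_gap: 21.7
```

play_rows([
  [[-0.001,0,-0.001],-0.01,1],
  [[-0.003,0,-0.002],-0.02,1],
])

```text
clock: 13.35
eef_pos: [588.8, -273.9, 44.5]
eef_rot: [-1.569, -0.002, -2.495]
wrist_force: [0.6, -1.3, -1.2]
finger_gap: 21.6
```

play_rows([
  [[-0.001,0,-0.001],-0.01,1],
  [[-0.003,0,-0.002],-0.02,1],
])

```text
clock: 13.55
eef_pos: [590.4, -270.7, 44.8]
eef_rot: [-1.568, -0.002, -2.475]
wrist_force: [3.1, -4.1, -1.8]
finger_gap: 21.9
```

play_rows([
  [[-0.001,0,-0.001],-0.01,1],
  [[-0.003,0,-0.002],-0.02,1],
])

```text
clock: 13.75
eef_pos: [591.9, -267.6, 45.0]
eef_rot: [-1.567, -0.001, -2.455]
wrist_force: [3.9, -4.8, -1.7]
finger_gap: 21.9
```

play_rows([
  [[-0.001,0,-0.001],-0.01,1],
  [[-0.003,0,-0.002],-0.02,1],
])

```text
clock: 13.95
eef_pos: [592.5, -265.9, 45.4]
eef_rot: [-1.565, -0.003, -2.436]
wrist_force: [-3.3, -13.1, -0.5]
finger_gap: 21.7
```

```bash
python3 - <<'E'
from h import *
print(where(),align())
E
```

```text
(array([-35.9,  15.3]), np.float64(30.4), np.float64(0.672)) (array([-0.091,  1.196]), [[60.3, -4.1, 45.0], [27.4, -1.4, 43.0]], array([  0.3, -11.6,  -2.5]), array([-2.2 , -0.24, -1.3 ]), 22.365325850741712)
```

play_rows([
  [[0.003,0,0.005],0.02,1],
  [[0.005,0,0.01],0.04,1],
  [[0.005,-0.01,0.01],0.04,1],
  [[0.005,-0.02,0.01],0.04,1],
  [[0.005,-0.033,0.01],0.04,1],
  [[0.005,-0.033,0.01],0.04,1],
])

```text
clock: 14.6
eef_pos: [596.4, -276.6, 81.4]
eef_rot: [-1.561, -0.001, -2.475]
wrist_force: [-0.2, 0.4, -1.6]
finger_gap: 21.7
```

```bash
python3 - <<'E'
from h import *
print(where(),align())
E
```

```text
(array([-29.3,   0.4]), np.float64(66.4), np.float64(0.633)) (array([-0.037,  1.422]), [[60.2, -0.7, 45.0], [27.3, 0.5, 42.0]], array([ 0.6, -1.1, -1.9]), array([-0.06,  0.03, -0.01]), 21.627070845193405)
```

```bash
python3 - <<'E'
from h import *
for p in [(-24,38,62,.65),(-24,38,50,.65),(-24,38,30,.65)]: print(prong(*p))
E
```

```text
([[-0.027, 0.003, -0.024], -0.017, 1], [602.0, -241.0])
([[-0.027, 0.015, -0.024], -0.017, 1], [602.0, -241.0])
([[-0.027, 0.035, -0.025], -0.017, 1], [602.0, -241.0])
```

play_rows([
  [[-0.007,0.001,-0.006],0,1],
  [[-0.014,0.002,-0.012],-0.01,1],
  [[-0.021,0.003,-0.018],-0.017,1],
  [[-0.027,0.003,-0.024],-0.017,1],
  [[-0.027,0.008,-0.024],-0.017,1],
  [[-0.027,0.013,-0.024],-0.017,1],
  [[-0.027,0.016,-0.024],-0.017,1],
  [[-0.027,0.018,-0.024],-0.017,1],
  [[-0.027,0.02,-0.024],-0.017,1],
])

```text
clock: 15.55
eef_pos: [602.3, -241.4, 59.7]
eef_rot: [-1.562, -0.002, -2.458]
wrist_force: [-0.6, 1.0, -1.3]
finger_gap: 21.5
```

play_rows([
  [[0,0.002,0],0,1],
  [[0,0.004,0],0,1],
])

```text
clock: 15.75
eef_pos: [602.2, -241.6, 55.6]
eef_rot: [-1.562, -0.002, -2.458]
wrist_force: [-2.3, -0.3, -1.2]
finger_gap: 21.5
```

play_rows([
  [[0,0.003,0],0,1],
  [[0,0.006,0],0,1],
  [[0,0.009,0],0,1],
  [[0,0.011,0],0,1],
  [[0,0.011,0],0,1],
])

```text
clock: 16.25
eef_pos: [602.1, -241.6, 44.1]
eef_rot: [-1.563, -0.002, -2.458]
wrist_force: [-1.2, 0.3, -1.7]
finger_gap: 21.9
```

```bash
python3 - <<'E'
from h import *
s=manip.read_state();print(where(),s["wrist_force"],s["moment"])
for p in [(-24,38),(-34,38),(-44,38),(-54,36)]: print(prong(*p,30,.65))
E
```

```text
(array([-24.1,  36.9]), np.float64(29.1), np.float64(0.649)) [-1.20839587  0.27731564 -1.74696088] [-0.12007929  0.25660581  0.06428413]
([[-0.001, -0.001, -0.001], -0.001, 1], [602.0, -241.0])
([[0.007, -0.001, -0.007], -0.001, 1], [592.0, -241.0])
([[0.015, -0.001, -0.013], -0.001, 1], [582.0, -241.0])
([[0.024, -0.001, -0.018], -0.001, 1], [572.0, -243.0])
```

play_rows([
  [[0.004,0,-0.003],0,1],
  [[0.008,0,-0.006],0,1],
  [[0.012,0,-0.009],0,1],
  [[0.016,0,-0.013],0,1],
  [[0.02,0,-0.016],0,1],
])

```text
clock: 16.75
eef_pos: [576.0, -241.8, 44.2]
eef_rot: [-1.562, -0.002, -2.459]
wrist_force: [1.2, -1.7, -1.3]
finger_gap: 21.8
```

play_rows([
  [[0.004,0,-0.003],0,1],
  [[0.008,0,-0.006],0,1],
  [[0.012,0,-0.009],0,1],
])

```text
clock: 17.05
eef_pos: [561.1, -243.0, 44.6]
eef_rot: [-1.561, -0.001, -2.46]
wrist_force: [4.5, -3.4, -2.8]
finger_gap: 21.9
```

```bash
python3 - <<'E'
from h import *
s=manip.read_state();print(where(),s["wrist_force"],s["moment"])
t=manip.camera("top")[:,:,::-1];w=manip.camera("wrist")[:,:,::-1]
c=np.zeros((400,800,3),np.uint8);c[:375,:400]=cv2.resize(w[0:240,128:384],(400,375));c[:396,400:796]=cv2.resize(t[130:190,300:360],None,fx=6.6,fy=6.6,interpolation=2)
cv2.imwrite("pics/v4.png",c)
E
```

```text
(array([-65. ,  36.2]), np.float64(29.6), np.float64(0.648)) [ 4.52711704 -3.35634522 -2.81280355] [-0.82503751 -0.68130917 -0.69642599]
```

View pics/v4.png

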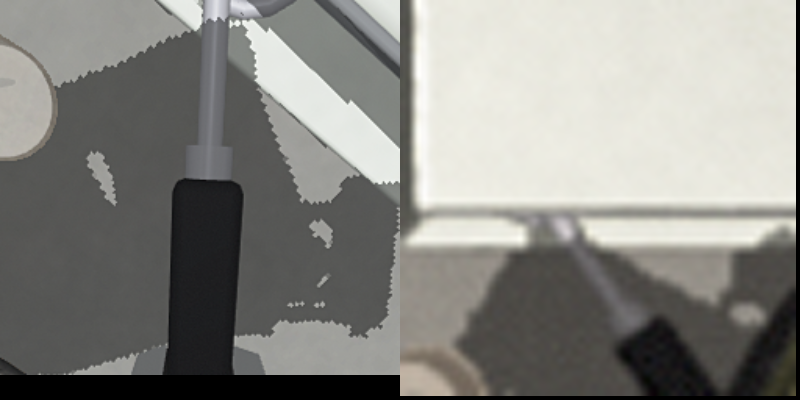

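```bash
python3 - <<'E'
from h import *
for k in (.25,.5,.75,1): print(prong(-65-100*k,36-24*k,29.5,.648))
E
```

```text
([[0.023, -0.0, -0.01], 0.0, 1], [536.0, -250.0])
([[0.047, -0.0, -0.021], 0.0, 1], [511.0, -256.0])
([[0.07, -0.0, -0.032], 0.0, 1], [487.0, -263.0])
([[0.094, -0.0, -0.042], 0.0, 1], [462.0, -269.0])
```

play_rows([
  [[0.004,0,-0.002],0,1],
  [[0.009,0,-0.004],0,1],
  [[0.014,0,-0.006],0,1],
  [[0.019,0,-0.008],0,1],
  [[0.023,0,-0.01],0,1],
  [[0.028,0,-0.012],0,1],
  [[0.033,0,-0.014],0,1],
  [[0.038,0,-0.017],0,1],
  [[0.042,0,-0.019],0,1],
  [[0.047,0,-0.021],0,1],
])

```text
clock: 18.15
eef_pos: [510.8, -256.3, 44.4]
eef_rot: [-1.561, -0.001, -2.459]
wrist_force: [3.6, -1.9, -2.3]
finger_gap: 21.4
```

play_rows([
  [[0.004,0,-0.002],0,1],
  [[0.009,0,-0.004],0,1],
  [[0.014,0,-0.006],0,1],
  [[0.019,0,-0.008],0,1],
  [[0.023,0,-0.01],0,1],
  [[0.028,0,-0.012],0,1],
  [[0.033,0,-0.014],0,1],
  [[0.038,0,-0.017],0,1],
])

```text
clock: 18.95
eef_pos: [470.2, -267.2, 44.3]
eef_rot: [-1.561, -0.001, -2.46]
wrist_force: [3.4, -1.4, -2.1]
finger_gap: 22.0
```

```bash
python3 - <<'E'
from h import *
s=manip.read_state();print(where(),s["wrist_force"],s["moment"])
t=manip.camera("top")[:,:,::-1];w=manip.camera("wrist")[:,:,::-1]
c=np.zeros((400,800,3),np.uint8);c[:300,:400]=cv2.resize(w,(400,300));c[:396,400:796]=cv2.resize(t[130:220,290:380],None,fx=4.4,fy=4.4,interpolation=2)
cv2.imwrite("pics/v5.png",c)
E
```

```text
(array([-156.4,   13.9]), np.float64(29.3), np.float64(0.648)) [ 3.41202839 -1.3818902  -2.13120725] [-0.24381479 -0.69478613 -0.37770306]
```

View pics/v5.png

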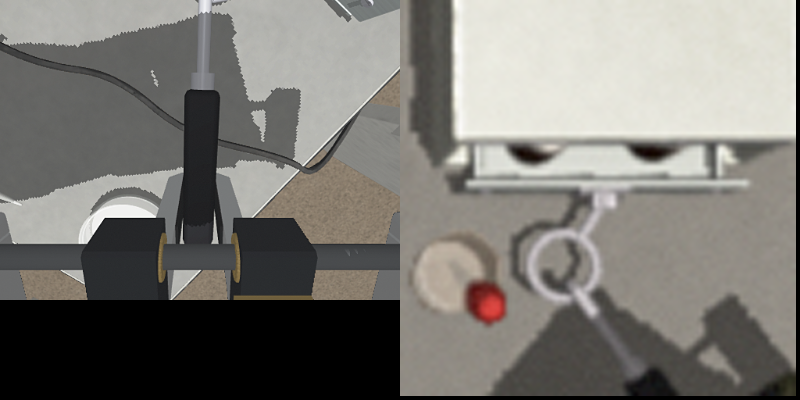

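```bash
python3 - <<'E'
from h import *
print(ray("top",290+605/4.4,130+184/4.4,62), ray("top",290+605/4.4,130+200/4.4,45))
E
```

```text
[ 646.1 -437.5   62. ] [ 638.4 -444.4   45. ]
```

```bash
python3 - <<'E'
from h import *
print(ray("top",290+205/4.4,130+184/4.4,62), ray("top",290+205/4.4,130+200/4.4,45))
for p in[(-182,10),(-195,9)]: print(prong(*p,29.5,.648))
E
```

```text
[ 640.7 -200.9   62. ] [ 632.9 -204.2   45. ]
([[0.022, -0.0, -0.012], 0.0, 1], [445.0, -272.0])
([[0.033, -0.0, -0.019], 0.0, 1], [432.0, -273.0])
```

play_rows([
  [[0.003,0,-0.002],0,1],
  [[0.007,0,-0.004],0,1],
  [[0.011,0,-0.006],0,1],
  [[0.015,0,-0.008],0,1],
  [[0.018,0,-0.01],0,1],
  [[0.02,0,-0.011],0,1],
])

```text
clock: 19.65
eef_pos: [446.9, -271.1, 44.2]
eef_rot: [-1.562, -0.002, -2.46]
wrist_force: [2.9, -0.7, -1.4]
finger_gap: 22.0
```

play_rows([
  [[0.002,0,-0.001],0,1],
  [[0.0035,0,-0.002],0,1],
])

```text
clock: 19.85
eef_pos: [442.7, -271.9, 44.2]
eef_rot: [-1.562, -0.002, -2.46]
wrist_force: [4.1, -1.0, -2.0]
finger_gap: 21.8
```

play_rows([
  [[0.0015,0,-0.001],0,1],
  [[0.003,0,-0.002],0,1],
])

```text
clock: 20.05
eef_pos: [439.8, -272.5, 44.5]
eef_rot: [-1.56, -0.001, -2.461]
wrist_force: [10.7, -2.2, -2.9]
finger_gap: 22.0
```

play_rows([
  [[-0.004,0,0.003],0,1],
  [[-0.007,0,0.005],0,1],
  [[-0.007,0,0.005],0,1],
])

```text
clock: 20.35
eef_pos: [448.2, -271.7, 44.2]
eef_rot: [-1.562, -0.001, -2.46]
wrist_force: [-0.2, -0.3, -1.8]
finger_gap: 21.3
```

```bash
python3 - <<'E'
from h import *
s=manip.read_state();print(where(),s["wrist_force"],s["moment"])
t=manip.camera("top")[:,:,::-1]; cv2.imwrite("pics/t6.png",t)
c=cv2.resize(t[130:220,290:400],None,fx=5,fy=5,interpolation=2)
cv2.imwrite("pics/v6.png",c)
E
```

```text
(array([-178.5,    9.9]), np.float64(29.2), np.float64(0.648)) [-0.18997158 -0.27740336 -1.8280553 ] [-0.03856994  0.08018315 -0.03621199]
```

View pics/v6.png

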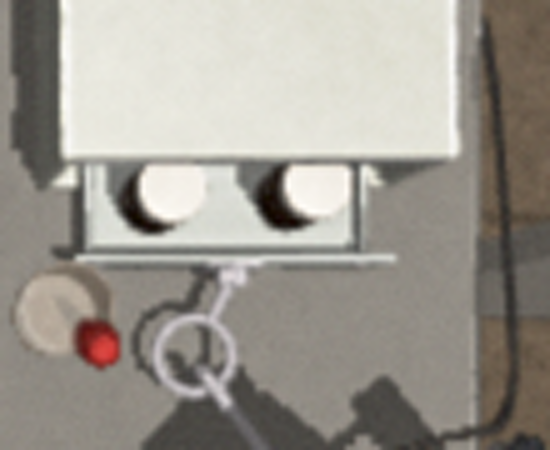

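play_rows([
  [[-0.003,0,0.002],0,1],
  [[-0.003,-0.008,0.002],0,1],
  [[-0.003,-0.02,0.002],0,1],
  [[-0.003,-0.035,0.002],0,1],
  [[-0.003,-0.06,0.002],0,1],
])

```text
clock: 20.9
eef_pos: [450.9, -270.6, 104.9]
eef_rot: [-1.563, -0.002, -2.46]
wrist_force: [0.3, -0.1, -1.3]
finger_gap: 22.0
```

```bash
python3 - <<'E'
from h import *
s=manip.read_state();print(where(),s["wrist_force"],s["moment"],s["eef_pos"])
for P in [(440,-275,290,s["eef_rot"][2]),(440,-200,290,-3.107),(420,200,290,-3.107),(498,204.3,290,-3.107+.035)]: print(go(*P))
E
```

```text
(array([-175.8,   10.9]), np.float64(89.9), np.float64(0.648)) [ 0.3271217  -0.09035787 -1.28374342] [-0.09338365  0.01499771  0.02240654] [ 450.87136838 -270.57815661  104.91982652]
([0.0116, -0.1851, -0.0019], np.float64(-0.0))
([-0.0357, -0.1856, -0.0602], np.float64(0.647))
([-0.2723, -0.1886, -0.3833], np.float64(0.647))
([-0.3355, -0.1884, -0.3375], np.float64(0.612))
```

play_rows([
  [[0,-0.04,0],0,1],
  [[0.003,-0.085,0],0,1],
  [[0.006,-0.13,0],0,1],
  [[0.006,-0.17,0],0.05,1],
  [[-0.005,-0.185,-0.015],0.15,1],
  [[-0.02,-0.187,-0.035],0.25,1],
  [[-0.036,-0.187,-0.06],0.35,1],
  [[-0.06,-0.187,-0.093],0.45,1],
  [[-0.085,-0.188,-0.127],0.55,1],
  [[-0.11,-0.188,-0.161],0.64,1],
  [[-0.135,-0.188,-0.195],0.647,1],
  [[-0.16,-0.188,-0.229],0.647,1],
  [[-0.185,-0.188,-0.263],0.647,1],
  [[-0.21,-0.188,-0.298],0.647,1],
  [[-0.235,-0.188,-0.332],0.647,1],
  [[-0.255,-0.188,-0.36],0.647,1],
  [[-0.272,-0.188,-0.383],0.647,1],
  [[-0.272,-0.188,-0.383],0.647,1],
  [[-0.272,-0.188,-0.383],0.647,1],
])

```text
clock: 22.8
eef_pos: [419.7, 199.6, 290.0]
eef_rot: [-1.563, 0.004, -3.106]
wrist_force: [0.5, 0.0, -1.3]
finger_gap: 21.6
```

```bash
python3 - <<'E'
from h import *
s=manip.read_state();print(s["eef_pos"],s["eef_rot"],s["wrist_force"],align())
for z in (290,130,90,51.2): print(z,go(498,204.3,z,-3.107+.036))
E
```

```text
[419.66796268 199.60924027 290.0353532 ] [-1.56340991  0.00383231 -3.10558426] [ 0.49076864  0.04029634 -1.34398532] (array([-0.009,  0.838]), [[59.5, 0.3, 44.0], [26.7, 0.6, 43.0]], array([ 0.7, -0.1, -1.7]), array([ 0.04,  0.14, -0.04]), 21.31434171321282)
290 ([-0.0783, 0.0003, -0.0025], np.float64(-0.036))
130 ([-0.0776, 0.1603, -0.0036], np.float64(-0.036))
90 ([-0.0775, 0.2003, -0.0039], np.float64(-0.036))
51.2 ([-0.0773, 0.2391, -0.0042], np.float64(-0.036))
```

play_rows([
  [[-0.01,0.02,-0.001],-0.005,1],
  [[-0.03,0.05,-0.001],-0.01,1],
  [[-0.05,0.085,-0.002],-0.01,1],
  [[-0.065,0.115,-0.003],-0.01,1],
  [[-0.076,0.14,-0.004],-0.01,1],
  [[-0.078,0.16,-0.004],-0.01,1],
  [[-0.078,0.18,-0.004],-0.01,1],
  [[-0.078,0.195,-0.004],-0.01,1],
  [[-0.078,0.205,-0.004],-0.01,1],
  [[-0.078,0.205,-0.004],-0.01,1],
])

```text
clock: 23.85
eef_pos: [498.3, 203.4, 84.6]
eef_rot: [-1.563, 0.002, -3.098]
wrist_force: [0.0, 0.2, -2.1]
finger_gap: 21.7
```

```bash
python3 - <<'E'
from h import *
s=manip.read_state();print(s["eef_pos"],s["eef_rot"],align())
w=manip.camera("wrist")[:,:,::-1]
t=manip.camera("top")[:,:,::-1]
c=np.zeros((450,800,3),np.uint8);c[:450,:480]=cv2.resize(w[0:240,128:384],(480,450));c[:300,480:800]=cv2.resize(t[160:250,140:236],(320,300),interpolation=2)
cv2.imwrite("pics/v7.png",c)
print(go(498,204.3,66,s["eef_rot"][2]),go(498,204.3,51.2,s["eef_rot"][2]))
E
```

```text
[498.2656627  203.41716138  84.61049602] [-1.56289855e+00  2.34691534e-03 -3.09768078e+00] (array([-0.011,  0.881]), [[59.5, 0.3, 44.0], [26.7, 0.6, 43.0]], array([ 0.5,  0.4, -1.1]), array([-0.03,  0.11,  0.  ]), 21.629229604818573)
([0.0011, 0.0203, -0.0003], np.float64(0.001)) ([0.0012, 0.0351, -0.0004], np.float64(0.001))
```

View pics/v7.png

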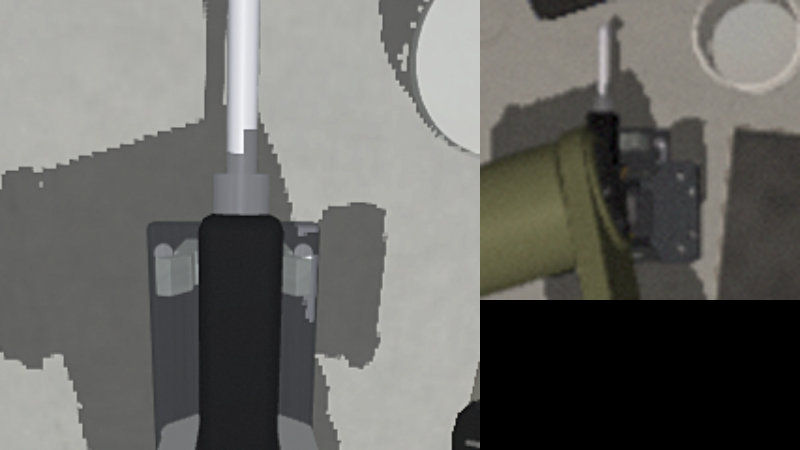

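play_rows([
  [[0.001,0.003,-0.0012],-0.012,1],
  [[0.001,0.008,-0.0012],-0.012,1],
  [[0.001,0.013,-0.0012],-0.012,1],
  [[0.001,0.018,-0.0012],-0.012,1],
  [[0.001,0.022,-0.0012],-0.012,1],
  [[0.001,0.025,-0.0012],-0.012,1],
])

```text
clock: 24.6
eef_pos: [498.0, 205.1, 60.7]
eef_rot: [-1.564, 0.005, -3.085]
wrist_force: [-0.3, 0.5, -2.0]
finger_gap: 21.5
```

play_rows([
  [[0,0.003,0],0,1],
  [[0,0.005,0],0,1],
  [[0,0.0075,0],0,1],
  [[0,0.0075,0],0,1],
])

```text
clock: 25.0
eef_pos: [497.9, 205.0, 52.9]
eef_rot: [-1.563, 0.004, -3.085]
wrist_force: [-0.0, 0.1, -1.3]
finger_gap: 21.5
```

play_rows([
  [[0,0.001,0],0,1],
  [[0,0.002,0],0,1],
  [[0,0.002,0],0,1],
])

```text
clock: 25.3
eef_pos: [498.2, 205.1, 51.7]
eef_rot: [-1.564, 0.005, -3.085]
wrist_force: [-3.7, -1.4, 6.6]
finger_gap: 21.3
```

Seated (support force felt). Opening gently.

play_rows([
  [[0,0,0],0,0.7],
  [[0,0,0],0,0.6],
  [[0,0,0],0,0.5],
  [[0,0,0],0,0.4],
  [[0,0,0],0,0.2],
  [[0,0,0],0,0],
  [[0,0,0],0,0],
  [[0,0,0],0,0],
  [[0,0,0],0,0],
  [[0,0,0],0,0],
  [[0,0,0],0,0],
  [[0,0,0],0,0],
])

```text
clock: 26.5
eef_pos: [498.2, 205.1, 51.7]
eef_rot: [-1.564, 0.005, -3.085]
wrist_force: [-0.3, 0.6, 0.3]
finger_gap: 93.9
```

play_rows([
  [[0,-0.015,0],0,0],
  [[0,-0.035,0],0,0],
  [[0,-0.07,0],0,0],
  [[0,-0.11,0],0,0],
  [[0,-0.15,0],0,0],
  [[0,-0.19,0],0,0],
  [[0.03,-0.23,0],0,0],
  [[0.06,-0.25,0],0,0],
  [[0.06,-0.25,0],0,0],
  [[0.06,-0.25,0],0,0],
])

```text
clock: 27.5
eef_pos: [436.9, 203.5, 301.6]
eef_rot: [-1.564, 0.006, -3.085]
wrist_force: [-0.2, -0.3, -0.6]
finger_gap: 93.9
```

```bash
python3 - <<'E'
from h import *
s=manip.read_state();print(s["eef_pos"],s["finger_gap"],s["wrist_force"],s["clock"])
w=manip.camera("wrist")[:,:,::-1];t=manip.camera("top")[:,:,::-1]
c=np.zeros((580,800,3),np.uint8);c[:300,:400]=cv2.resize(w,(400,300));c[:288,416:800]=cv2.resize(t,(384,288))
c[300:580,:373]=cv2.resize(t[130:220,280:400],(373,280),interpolation=2)
c[300:580,416:800]=cv2.resize(manip.camera("scene")[110:320,100:388,::-1],(384,280),interpolation=2)
cv2.imwrite("pics/v8.png",c)
E
```

```text
[436.87977208 203.47185965 301.59951433] 93.90602899666695 [-0.22363571 -0.33402105 -0.56964392] 27.5
```

View pics/v8.png

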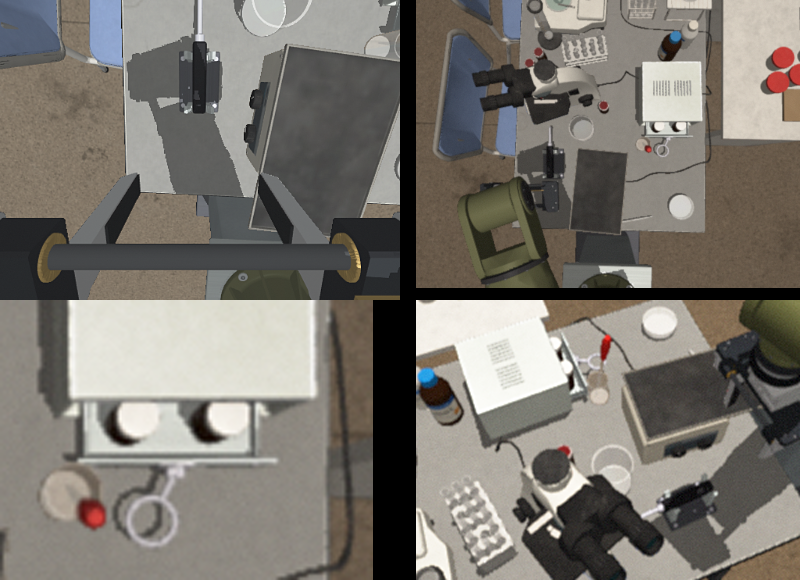

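```bash
python3 - <<'E'
from h import *
print([ray("wrist",u*1.28,v*1.28,80) for u,v in((200,41),(199.5,112))])
print(ray("top",280+180/3.11,130+461/3.11,62))
manip.sign_off()
E
```

```text
[array([570.9, 207.8,  80. ]), array([464.1, 202.5,  80. ])]
[ 365.9 -207.4   62. ]
the job is handed in; nothing more can be done
```

I drew the tray out by its ring with the hook, put the hook back in its rest, and handed the job in at about 27.5 s. No verdict was reported.

**How it went**
- **Finding the ring:** I pushed the swivel ring to one side of the chamber by feel, then dropped the prong through it. The ring was stiffer than expected: contact peaked at about 13 N sideways and turned the hook slightly in the jaws. It had almost straightened by the time I put it back.
- **Pulling:** the tray moved at about 3–5 N. At the stop the force rose to 10.7 N, so I stopped there, moved the prong back off the ring's front bar and lifted it out.
- **Returning the hook:** I lowered it into the forks until I felt them take its weight, opened the gripper and withdrew.

**Last checks**
- **Tray:** before I lifted the prong out, the top view put the panel at x ≈ 614 mm, against about 613.5 expected at the stop. The final top view shows the panel at the same picture row. My last numeric ray for it used a wrong crop offset and gave 366 mm, so I disregard that number.
- **Jars and bystanders:** both jars show upright in the final pictures. The beaker, petri dish and spare jar look unmoved by eye; I did not re-measure them.
- **Hook:** it lies in the forks with the prong end pointing the way it did at first, and the wrist force is near zero. A coarse look puts the handle's middle at x ≈ 517 mm, about 7 mm further towards the prong than at first and about 8 mm from the estimated seat. That is inside the 15 mm limit but slightly over the 6 mm play given for the rest. The handle reads about 0.05 rad from world x, against 0.034 at first.

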